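# Screw the lid onto the stoneware jar

## Task

Close the stoneware jar with its wooden screw lid: set the lid level on the mouth, turn it gently backward (counter-clockwise from above) until you feel the thread let it drop, then screw it forward (clockwise) fully home against its stop, without forcing or cross-threading it. Let go of the lid and leave the cheeses round it where they are.

Things in the scene. Friction and masses are not known exactly. Their poses are not given: they have to be found in the camera images.
- jar: White stoneware jar, 96 mm across the belly, fixed to the counter by a dark wooden foot ring (124 mm across, 16 mm high). Origin at the centre of its underside, z up along its axis. The neck (56 mm outside) ends in an open rim 120 mm above the origin.
- jar_mouth (a point): Centre of the jar's rim, 120 mm above the counter. A black rubber sealing ring, 48 mm across, stands 8 mm out of the mouth on a spring; it takes about 3 N to start it down and 8 N to press it in by 7 mm.
- jar_neck (a point): Point on the jar's axis at the top of its thread, 115 mm above the counter. The raised thread round the neck (64 mm across) has four starts; their angle differs each time and no pose tells it. Each quarter turn has one opening with about 9 degrees of play, where the lid's lugs drop through (now and then at once). A stop stands backward of each opening; the same stops end the threads.
- lid: Round wooden screw lid, 75 mm across, 32 mm high, right way up on the counter, with an upright grip bar on top. 0.1 to 0.25 kg. Origin at the centre of its lower edge, z up. Hollow below: 69 mm inside, 25 mm deep, with four small lugs just inside the lower edge that leave a 60 mm circle free, so they pass the neck with 2 mm play all round.
- lid_grip (a point): Middle of the lid's grip bar, 52 mm above the lid's origin, same axes as the lid. The bar is 50 mm long along x, 14 mm thick along y, and rises from 32 to 63 mm above the lid's origin: pinch it across its thickness from above.
- lid_edge (a point): Centre of the lid's lower edge. Height over the jar's underside: 106 to 112 mm with the lugs on top of the thread (rises 6 mm per rad turned backward; forward a stop blocks it), 103 mm once the lugs drop through (a fall of up to 9 mm), 97 to 99 mm home. Forward is clockwise from above: about 1.1 to 1.3 rad from the drop to a hard stop, going down 6 mm per rad. It stays where left.
- goat_brick: Bystander: a small white brick of goat cheese, 62x61x62 mm, origin under its centre.
- tasting_cube: Bystander: a cube of yellow cheese, 48x50x50 mm, origin under its centre.
- pink_cut: Bystander: a cut wedge of pink-rinded cheese, 105x92x46 mm, origin under its centre.
- half_bloomy: Bystander: half a white bloomy cheese, 127x64x50 mm, origin under its centre.
There are look-alikes about, which are no part of the job. What is shaped like the lid but green is not meant.

How it is judged (in metres and radians):
On the way, in this order (a step that is already met when the one before it is completed fails the run):
1. the lid is brought level over the jar's mouth, above the thread (horizontal distance between lid and jar below 0.015 m and z of lid in the frame of jar between 0.105 and 0.2 m and angle between lid's own z axis and vertical below 0.25 rad), for 0.1 s.
2. the lugs have dropped through the thread's openings, the lid level on the neck (horizontal distance between lid and jar below 0.006 m and z of lid in the frame of jar below 0.1048 m and angle between lid's own z axis and vertical below 0.08 rad), for 0.1 s.
At the end, for the whole second after the job is handed in: The lid sits level (within 3.4 degrees) and centred (within 5 mm) on the jar, screwed home: its lower edge 94 to 100.3 mm above the jar's underside (home is 97 to 99), at rest and let go (horizontal distance between lid and jar below 0.005 m and z of lid in the frame of jar between 0.094 and 0.1003 m and angle between lid's own z axis and vertical below 0.06 rad and linear speed of lid below 0.01 m/s and angular speed of lid below 0.1 rad/s); the robot touches nothing.
It fails at once if the lid is forced: more than 60 N between lid and jar (contact force between lid and jar above 60 N).
It fails at once if the lid is cross-threaded: tilted more than 14 degrees on the neck (horizontal distance between lid and jar below 0.03 m and z of lid in the frame of jar below 0.115 m and angle between lid's own z axis and vertical above 0.25 rad).
It fails at once if a cheese beside the work is moved by more than 20 mm (distance of any of goat_brick, tasting_cube, pink_cut, half_bloomy from where it was at the start of the episode above 0.02 m).
It also fails if it takes over 72 s, if anything falls off the work surface, if the arm or the gripper's body presses on something with over 40 N, if the wrist force passes 120 N, or if a joint passes its speed limit or range.

## Robot

A 6-joint arm with a two-finger parallel gripper is mounted at the origin on a cart in front of the work surface, level with it; the furniture and walls round the work are solid. World frame = base frame: x ahead of the robot, y to its left, z up, the work surface at z = 0. Lengths are in mm, angles in rad, forces in N, time in s.
With the tool pointing down it reaches from about 300 to 775 mm from the base axis. Payload 14.6 kg.
Tool frame: the origin (TCP) lies between the finger pads; the fingertips stand 8 mm ahead of it and the grasp point (between the pads) lies 11 mm behind it; y points along the fingers, x is the direction in which the jaws open and shut, and the axes are right-handed (so a half turn about y gives the same grasp; the last joint's range is limited). The gripper opens to 94 mm and grips with 3 to 60 N. Pads are 16 mm wide; open, the fingers measure 119 mm over their backs; the gripper's body (75 mm by 177 mm) begins 78 mm behind the grasp point.
Start: joints at [1.097, 0.3, 1.521, -0, 1.321, -0.067], TCP at [217.616, 505.106, 213.446] pointing down, gripper open.
Joint ranges: [-3.03, 3.03], [-0.79, 2.21], [0.23, 2.52], [-1.04, 4.18], [0, 3.07], [-2.55, 2.55]. Speed limits (rad/s): [2.22, 2.22, 2.57, 3.14, 3.14, 3.14].

## Interface

Orientations are given as [roll, pitch, yaw] about the fixed x, y, z axes, in that order (R = Rz(yaw) Ry(pitch) Rx(roll)).
In Python, from cell import read_state, imaging, order gives the robot as it stands. The module is installed in compiled form; this text tells all that it offers.
- The arm moves only by the shell command python3 -m handwheel 'ROWS' [FORCE]. ROWS is JSON, a list that holds one entry, the list of rows, each a list of 7 numbers: the shift along the tool's x, y, z in mm, then the turn, a rotation vector about the tool's x, y, z in degrees, then the opening, from -1 (shut) to 1 (fully open), so that 0 is half open. A call has 1 to 5 rows; each row is the pose to reach, as a shift and turn from the pose measured when the call began, along the tool's axes at that moment; what a row does not reach only later rows make up. A row lasts 1/12 s, in which the tool goes at most 41.7 mm and 7.16 degrees, less where a joint would pass 70% of its speed; a pose out of reach is approached as far as the arm can. A call with a gripper value outside its range is refused whole. The fingers move at their own pace and stop on an object; FORCE is the grip in N (left out, the last holds). Time passes only in rows, so rows that repeat a pose let the fingers close. It gives the time, the measured TCP pose, the force and the opening at its end, in the units of the state.
- read_state(): the state, without advancing time (a new reading comes with each control period).
- imaging.camera(name): name is "side" or "top" or "wrist"; returns (picture, depth): 400x640x3 uint8, red, green, blue; 400x640 float32, mm along the optical axis (not along the pixel's ray), 0 where there is no reading.
- imaging.get_calibration(name): a dict with "mtx" (3x3 intrinsics, pixels), "world_from_camera" (4x4, takes a point from camera to world coordinates); the wrist camera has in their place "hand_eye" (4x4, takes a point from camera to tool coordinates, whose origin is the TCP and whose axes are the tool frame's). Camera axes: x right, y down, z forward; pixel columns grow to the right and rows downward; lengths in mm; the calibration is good to about 2 mm. A picture is of the moment at which its call begins: read the wrist's pose just before it. get_calibration takes no time and is no camera call.
- order.sign_off(): hands the job in, once; it reports no verdict.
The state is a dict: "clock": time; "joints": joint angles; "qd": joint speeds; "effort": joint torques, N m; "eef_pos": TCP position; "eef_rot": TCP orientation; "wrist_force": force on the tool from outside, world axes, zero at the start; "moment": the same for the moment, N m; "finger_gap": finger opening in mm.
Only numpy, scipy, OpenCV 4.12 (cv2) and the standard library are available. Lean on these libraries where they do the work, as an engineer would, in place of code of your own. Each camera call takes 0.05 s, during which the arm holds its last target.

## Working session

There is one attempt and no reset: what is moved stays moved. The work goes in short steps, Python scripts to look and compute and a shell command to move; the robot and the scene stay as the last step left them, time stands still between calls to the robot, and variables do not carry over. Pictures are saved under pics/ and viewed, and the job is handed in when it is done.

```bash
mkdir -p pics; ls; python3 - <<'E'
from cell import read_state, imaging, order
import cv2, numpy as np
s=read_state(); print(s)
for n in ["side","top","wrist"]:
    p,d=imaging.camera(n); cv2.imwrite(f"pics/{n}0.png",p[:,:,::-1]); np.savez(f"{n}0.npz",p=p,d=d)
    print(n,imaging.get_calibration(n))
E
```

```text
pics
{'clock': 0.0, 'joints': array([ 1.09740442e+00,  3.00504002e-01,  1.52156075e+00, -5.35423695e-06,
        1.32067449e+00, -6.65829678e-02]), 'qd': array([ 0.00053971, -0.00095661, -0.0010056 ,  0.00171501, -0.00209552,
       -0.00117779]), 'effort': array([ 1.12009740e-03, -5.31801260e+01, -3.52730262e+01,  7.08900648e-02,
        2.44285783e-02, -1.34037778e-04]), 'eef_pos': array([217.51044073, 504.90210725, 212.87687103]), 'eef_rot': array([-1.57072521e+00,  1.14439214e-03,  1.16398875e+00]), 'wrist_force': array([-0.02685554, -0.05124604, -0.41285497]), 'moment': array([-0.02738392, -0.0111503 ,  0.01144127]), 'finger_gap': 94.3590516035411}
side {'mtx': array([[379.57923357,   0.        , 319.87689367],
       [  0.        , 379.57923357, 202.13857998],
       [  0.        ,   0.        ,   1.        ]]), 'world_from_camera': array([[ 9.36875339e-01, -1.87718726e-01,  2.95002169e-01,
         2.91907690e+02],
       [-3.49648318e-01, -4.95069059e-01,  7.95394670e-01,
        -6.49173987e+02],
       [-3.26402796e-03, -8.48332663e-01, -5.29453529e-01,
         5.71123190e
[... 445 characters left out ...]
+01],
       [-6.38354540e-03, -8.88908641e-02, -9.96020916e-01,
         1.24799535e+03],
       [ 0.00000000e+00,  0.00000000e+00,  0.00000000e+00,
         1.00000000e+00]])}
wrist {'mtx': array([[310.11306191,   0.        , 315.8906229 ],
       [  0.        , 310.11306191, 196.86145015],
       [  0.        ,   0.        ,   1.        ]]), 'hand_eye': array([[ 9.99999741e-01,  6.65647990e-04,  2.72256487e-04,
         2.50654925e-01],
       [-8.16323164e-05, -2.71061390e-01,  9.62562058e-01,
        -1.71220315e+02],
       [ 7.14525721e-04, -9.62561832e-01, -2.71061266e-01,
         7.95369865e+01],
       [ 0.00000000e+00,  0.00000000e+00,  0.00000000e+00,
         1.00000000e+00]])}
```

View pics/top0.png

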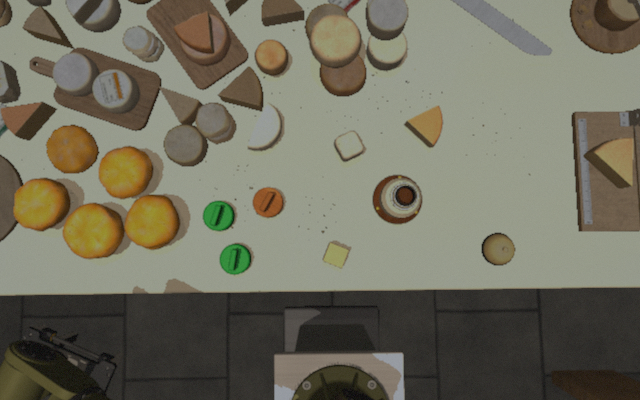

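View pics/side0.png

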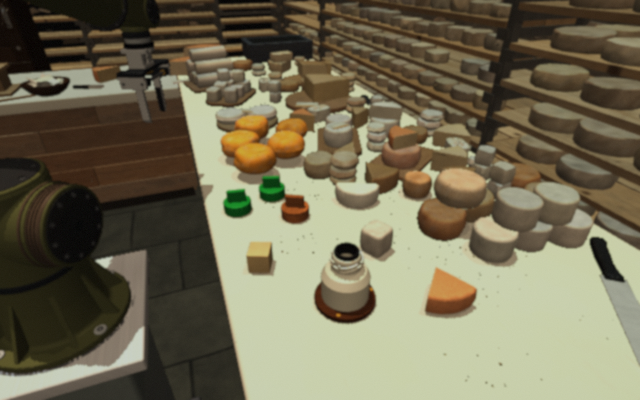

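View pics/wrist0.png

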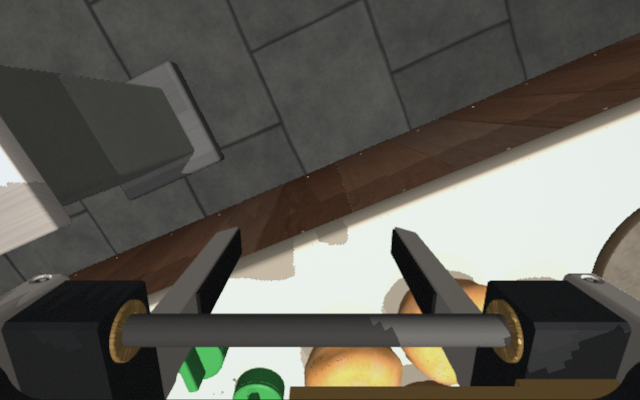

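Top view: the brown lid is at about (268,202) with its bar diagonal, green look-alikes are at (218,215) and (235,259), and the jar is at (404,197). In the side view the lid is at (295,208) and the jar mouth at (346,252).

```bash
cat > h.py <<'E'
import cv2, numpy as np
from cell import read_state, imaging, order
from scipy.spatial.transform import Rotation as R
def pts(n,p,d,mask):
    c=imaging.get_calibration(n); K=c["mtx"]
    v,u=np.nonzero(mask&(d>0)); z=d[v,u]
    X=np.c_[(u-K[0,2])/K[0,0]*z,(v-K[1,2])/K[1,1]*z,z]
    if n=="wrist":
        X=X@c["hand_eye"][:3,:3].T+c["hand_eye"][:3,3]
        s=read_state(); T=R.from_euler('xyz',s["eef_rot"])
        return T.apply(X)+s["eef_pos"],u,v
    W=c["world_from_camera"]
    return X@W[:3,:3].T+W[:3,3],u,v
def lidmask(p):
    h=cv2.cvtColor(p,cv2.COLOR_RGB2HSV)
    return (h[...,0]<14)&(h[...,1]>120)&(h[...,2]>60)
def box(sh,x0,x1,y0,y1):
    m=np.zeros(sh[:2],bool); m[y0:y1,x0:x1]=1; return m
def fitc(xy):
    (c,r)=cv2.minEnclosingCircle(xy.astype(np.float32)); return np.round(c,1),round(r,1)
E
python3 - <<'E'
from h import *
for n,b,bj in [("top",(245,290,180,225),(370,430,168,230)),("side",(275,315,190,225),(310,385,235,325))]:
    f=np.load(n+"0.npz"); p,d=f["p"],f["d"]
    m=lidmask(p)&box(p.shape,*b)
    X,u,v=pts(n,p,d,m)
    print(n,"lid n",len(X),"z pct",np.percentile(X[:,2],[1,10,25,50,75,90,99]).round(1), "table",)
    if n=="top": print(" px bbox",u.min(),u.max(),v.min(),v.max())
    for lo,hi in [(20,42),(50,75)]:
        Y=X[(X[:,2]>lo)&(X[:,2]<hi)]
        if len(Y)>4: print(lo,hi,len(Y),fitc(Y[:,:2]),Y.mean(0).round(1), "rect",cv2.minAreaRect(Y[:,:2].astype(np.float32)))
    X,u,v=pts(n,p,d,box(p.shape,*bj))
    for lo,hi in [(112,140),(117,140),(80,112),(5,25)]:
        s=(X[:,2]>lo)&(X[:,2]<hi); Y=X[s]
        if len(Y)>4: print(" jar",lo,hi,len(Y),fitc(Y[:,:2]),Y.mean(0).round(1),Y[:,2].max())
    Y,_,_=pts(n,p,d,box(p.shape,320,335,200,215) if n=="top" else box(p.shape,290,310,310,340)); print("table z",np.median(Y[:,2]))
E
```

```text
top lid n 616 z pct [ 6.9 28.1 30.1 32.1 35.4 62.2 65.7] table
 px bbox 253 282 188 216
20 42 478 (array([522.2, 169.6]), 36.5) [519.9 169.2  31.4] rect ((521.72802734375, 169.6969757080078), (71.66044616699219, 68.46491241455078), 85.78768920898438)
50 75 121 (array([521.9, 170.4]), 24.7) [521.7 170.4  61.9] rect ((522.0986328125, 170.87132263183594), (14.286380767822266, 49.3530387878418), 59.29397201538086)
 jar 112 140 295 (array([ 525.8, -151.9]), 31.9) [ 524.6 -149.8  120.7] 132.30148350353534
 jar 117 140 189 (array([ 525.8, -149.9]), 27.8) [ 524.7 -150.1  124.2] 132.30148350353534
 jar 80 112 407 (array([ 525.6, -151.7]), 41.6) [ 522.5 -144.8   92. ] 111.97142665554975
 jar 5 25 820 (array([ 528.8, -152.8]), 99.2) [ 522.3 -145.6   13.6] 24.391163561119583
table z -0.3254987857708329
side lid n 588 z pct [ 3.3 11.6 23.4 31.5 42.  57.7 63. ] table
20 42 320 (array([523.1, 163.1]), 36.0) [518.2 152.1  31. ] rect ((521.1806640625, 157.26878356933594), (55.381996154785156, 68.56993103027344), 79.80731201171875)
50 75 101 (array([521.6, 167.9]), 24.0) [521.2 164.5  58.3] rect ((520.901123046875, 166.795166015625), (14.732596397399902, 47.42274856567383), 58.15461349487305)
 jar 112 140 497 (array([ 526.3, -156.2]), 31.8) [ 523.9 -160.2  120.1] 128.8449119271279
 jar 117 140 340 (array([ 525.7, -155. ]), 26.7) [ 524.2 -158.9  122.8] 128.8449119271279
 jar 80 112 843 (array([ 525.9, -156. ]), 40.6) [ 519.3 -169.5   93.4] 111.99920547150299
 jar 5 25 1164 (array([ 570. , -122.1]), 117.0) [ 530.  -166.4   14. ] 24.985450037169358
table z -0.6138548909300425
```

```bash
cat >> h.py <<'E'
def go(x,y,z,yaw_deg,pr=True):
    "shift (mm) and turn (deg) in tool axes to a tool-down pose"
    s=read_state(); T=R.from_euler('xyz',s["eef_rot"])
    sh=T.inv().apply(np.array([x,y,z])-s["eef_pos"])
    G=R.from_euler('xyz',[-90,0,yaw_deg],degrees=True)
    rv=(T.inv()*G).as_rotvec(degrees=True)
    if pr: print("shift",sh.round(1),"turn",rv.round(2))
def st():
    s=read_state(); print("t",round(s["clock"],2),"pos",s["eef_pos"].round(1),"rpy",np.degrees(s["eef_rot"]).round(2),"F",s["wrist_force"].round(1),"M",s["moment"].round(2),"gap",round(s["finger_gap"],1),"j",s["joints"].round(2))
E
python3 -c "
from h import *
go(522,169.5,190,59.3)"
```

```text
shift [-187.6   23.2 -412.3] turn [-0.    7.39 -0.04]
```

```bash
python3 -m handwheel '[[[-187.6,23,-412.3,0,7.4,0,1],[-187.6,23,-412.3,0,7.4,0,1],[-187.6,23,-412.3,0,7.4,0,1],[-187.6,23,-412.3,0,7.4,0,1],[-187.6,23,-412.3,0,7.4,0,1]]]'; python3 -c "
from h import *
st();go(522,169.5,190,59.3)"
```

```text
clock: 0.57
eef_pos: [358.2, 349.3, 202.6]
eef_rot: [-1.571, 0.001, 1.035]
wrist_force: [0.6, 1.6, 0.9]
finger_gap: 94.4
t 0.57 pos [358.2 349.3 202.6] rpy [-9.000e+01  5.000e-02  5.932e+01] F [0.6 1.6 0.9] M [-0.02 -0.03 -0.02] gap 94.4 j [ 0.7   0.2   1.67 -0.    1.27 -0.34]
shift [ -71.    12.7 -232.6] turn [ 0.    0.02 -0.05]
```

```bash
python3 -m handwheel '[[[-71,12.7,-232.6,0,0,0,1],[-71,12.7,-232.6,0,0,0,1],[-71,12.7,-232.6,0,0,0,1],[-71,12.7,-232.6,0,0,0,1],[-71,12.7,-232.6,0,0,0,1]]]'>/dev/null; python3 -m handwheel '[[[0,0,-30,0,0,0,1],[0,0,-30,0,0,0,1]]]' >/dev/null; python3 -c "
from h import *
st();go(522,169.5,190,59.3)"
```

```text
t 1.15 pos [527.  176.1 191.1] rpy [-9.001e+01  9.000e-02  5.907e+01] F [-0.9 -0.2 -0.5] M [-0.01 -0.03 -0.03] gap 94.0 j [ 0.26  0.33  1.53 -0.    1.28 -0.77]
shift [-8.2  1.1  0.9] turn [ 0.01 -0.23 -0.09]
```

```bash
python3 -m handwheel '[[[-8.2,1,0.9,0,0,0,1],[-8.2,1,0.9,0,0,0,1],[-8.2,1,0.9,0,0,0,1]]]'>/dev/null; python3 - <<'E'
from h import *
st()
n="wrist"; p,d=imaging.camera(n); cv2.imwrite("pics/w1.png",p[:,:,::-1]); np.savez("w1.npz",p=p,d=d)
m=lidmask(p)
X,u,v=pts(n,p,d,m); k=np.hypot(X[:,0]-522,X[:,1]-170)<60; X=X[k]
print(len(X),np.percentile(X[:,2],[1,10,50,90,99]).round(1))
for lo,hi in [(22,40),(56,72)]:
    Y=X[(X[:,2]>lo)&(X[:,2]<hi)]
    print(lo,len(Y),fitc(Y[:,:2]),cv2.minAreaRect(Y[:,:2].astype(np.float32)),np.median(Y[:,2]))
E
```

```text
t 1.4 pos [521.2 169.7 190.1] rpy [-89.99   0.11  59.09] F [-0.6  0.6 -0.3] M [-0.02 -0.03  0.04] gap 93.6 j [ 0.25  0.32  1.56 -0.    1.27 -0.78]
3388 [29.3 30.9 32.1 62.7 64. ]
22 2726 (array([522.5, 170.7]), 37.1) ((522.6531372070312, 170.919921875), (72.53512573242188, 73.48563385009766), 46.73503875732422) 31.886880621742776
56 646 (array([522.7, 170.7]), 24.6) ((522.5110473632812, 170.27723693847656), (13.947441101074219, 48.91738510131836), 60.84672546386719) 62.71207514157584
```

View pics/w1.png

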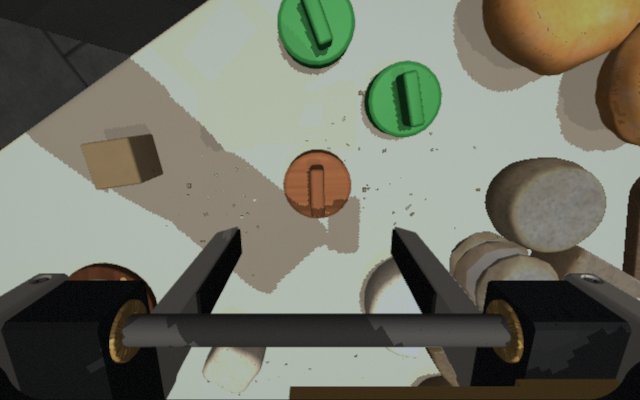

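The wrist view puts the lid at pixel (317,185), with the bar between the fingers. Measured: centre (522.5,170.5), cap top 32, bar top 62.7 and jaw axis at about 60°. All of these match the sizes given. I'll descend now.

```bash
python3 -c "
from h import *
go(522.5,170.5,43,60.2)"
```

```text
shift [  1.2 147.3  -0.8] turn [ 0.01 -1.08 -0.09]
```

```bash
python3 -m handwheel '[[[1.2,40,-0.8,0,-1.1,0,1],[1.2,80,-0.8,0,-1.1,0,1],[1.2,120,-0.8,0,-1.1,0,1],[1.2,140,-0.8,0,-1.1,0,1],[1.2,147,-0.8,0,-1.1,0,1]]]';  python3 -c "
from h import *
st();go(522.5,170.5,43,60.2)"
```

```text
clock: 1.87
eef_pos: [520.4, 170.9, 40.1]
eef_rot: [-1.567, 0.005, 1.052]
wrist_force: [-0.4, -0.3, 0.3]
finger_gap: 94.2
t 1.87 pos [520.4 170.9  40.1] rpy [-89.8    0.28  60.3 ] F [-0.4 -0.3  0.3] M [-0.02  0.03 -0.01] gap 94.2 j [ 0.25  0.5   1.68 -0.    0.97 -0.8 ]
shift [ 0.7 -2.9 -2. ] turn [-0.2   0.1  -0.28]
```

```bash
python3 -m handwheel '[[[0.7,-3,-2,-0.2,0,-0.2,1],[0.7,-3,-2,-0.2,0,-0.2,0],[0.7,-3,-2,-0.2,0,-0.2,-0.5],[0.7,-3,-2,-0.2,0,-0.2,-1],[0.7,-3,-2,-0.2,0,-0.2,-1]]]' 15;  python3 -m handwheel '[[[0,0,0,0,0,0,-1],[0,0,0,0,0,0,-1],[0,0,0,0,0,0,-1],[0,0,0,0,0,0,-1]]]' 25; python3 -c "
from h import *
st()"
```

```text
clock: 2.28
eef_pos: [523.0, 170.7, 44.4]
eef_rot: [-1.572, 0.0, 1.052]
wrist_force: [0.3, -0.2, -0.5]
finger_gap: 71.1
clock: 2.62
eef_pos: [523.1, 170.7, 44.5]
eef_rot: [-1.572, -0.0, 1.052]
wrist_force: [-0.0, 0.0, 0.2]
finger_gap: 44.1
t 2.62 pos [523.1 170.7  44.5] rpy [-90.09  -0.    60.3 ] F [-0.   0.   0.2] M [ 0.01  0.03 -0.03] gap 44.1 j [ 0.25  0.5   1.67 -0.    0.97 -0.8 ]
```

```bash
for i in 1 2; do python3 -m handwheel '[[[0,0,0,0,0,0,-1],[0,0,0,0,0,0,-1],[0,0,0,0,0,0,-1],[0,0,0,0,0,0,-1]]]' 30 >/dev/null; done; python3 -c "
from h import *
st()"
```

```text
t 3.28 pos [523.1 170.7  44.4] rpy [-90.09  -0.    60.3 ] F [-0.9  0.1  0.1] M [-0.06  0.1   0.06] gap 14.1 j [ 0.25  0.5   1.67 -0.    0.97 -0.8 ]
```

```bash
python3 -m handwheel '[[[0,-10,0,0,0,0,-1],[0,-50,0,0,0,0,-1],[0,-90,0,0,0,0,-1],[0,-130,0,0,0,0,-1],[0,-150,0,0,0,0,-1]]]' >/dev/null; python3 -m handwheel '[[[0,-10,0,0,0,0,-1],[0,-10,0,0,0,0,-1],[0,-10,0,0,0,0,-1]]]' >/dev/null; python3 - <<'E'
from h import *
st()
n="wrist"; p,d=imaging.camera(n); cv2.imwrite("pics/w2.png",p[:,:,::-1]); np.savez("w2.npz",p=p,d=d)
s=read_state()
X,u,v=pts(n,p,d,lidmask(p)); X=X[np.linalg.norm(X-s["eef_pos"],axis=1)<70]
z0=s["eef_pos"][2]; print(len(X),np.percentile(X[:,2]-z0,[1,10,50,90,99]).round(1))
Y=X[(abs(X[:,2]-z0+12.4)<5)]; 
A=np.c_[Y[:,:2]-s["eef_pos"][:2],np.ones(len(Y))]; co=np.linalg.lstsq(A,Y[:,2]-z0,rcond=None)[0]
print("plane",co.round(3),"centre-tcp",fitc(Y[:,:2]-s["eef_pos"][:2]))
go(526,-153,205,60.3)
E
```

```text
t 3.95 pos [523.6 171.1 210.5] rpy [-90.37  -0.28  60.3 ] F [ 0.6  0.8 -2.4] M [-0.06  0.03  0.04] gap 13.8 j [ 0.25  0.3   1.53 -0.    1.31 -0.8 ]
6930 [-19.5 -13.8 -12.4  18.5  19.5]
plane [ 1.2000e-02 -5.0000e-03 -1.2658e+01] centre-tcp (array([-0.3,  0.7]), 37.2)
shift [-280.     4.2 -162.9] turn [ 0.28 -0.    0.19]
```

View pics/w2.png

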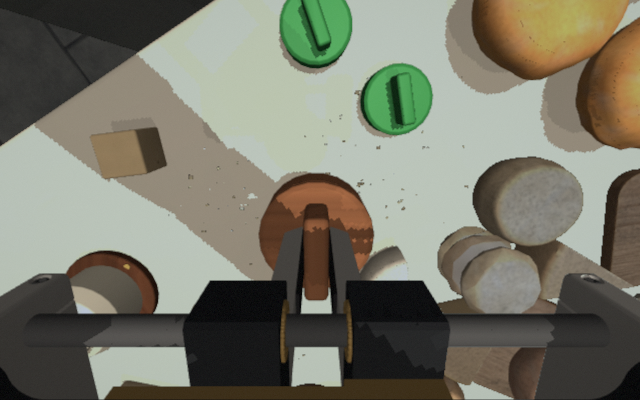

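Grip confirmed: 13.8 mm gap, lid level to about 0.7° and centred on the TCP within 1 mm. I'll go beside the jar with the yaw prepared (j6 room for turning backward) and measure the mouth with the wrist camera.

```bash
python3 -c "
from h import *
go(474,-233,210,-33)"
```

```text
shift [-375.3   -1.1 -157.4] turn [6.00e-02 9.33e+01 3.70e-01]
```

```bash
python3 -m handwheel '[[[-375,-1,-157,0,93,0.3,-1],[-375,-1,-157,0,93,0.3,-1],[-375,-1,-157,0,93,0.3,-1],[-375,-1,-157,0,93,0.3,-1],[-375,-1,-157,0,93,0.3,-1]]]'|tail -2; python3 -c "
from h import *
st();go(474,-233,210,-33)"
```

```text
wrist_force: [0.4, -0.3, -1.6]
finger_gap: 13.9
t 4.42 pos [496.8 -37.3 208.5] rpy [-90.09  -0.12  24.16] F [ 0.4 -0.3 -1.6] M [-0.03 -0.02  0.04] gap 13.9 j [-0.15  0.19  1.67 -0.    1.28 -0.57]
shift [-100.9   -1.5 -169.2] turn [2.000e-02 5.716e+01 1.500e-01]
```

```bash
python3 -m handwheel '[[[-101,-1.5,-169,0,57,0.1,-1],[-101,-1.5,-169,0,57,0.1,-1],[-101,-1.5,-169,0,57,0.1,-1],[-101,-1.5,-169,0,57,0.1,-1],[-101,-1.5,-169,0,57,0.1,-1]]]'|tail -2; python3 -c "
from h import *
st();go(474,-233,210,-33)"
```

```text
wrist_force: [1.8, 0.7, -1.2]
finger_gap: 14.4
t 4.83 pos [ 472.4 -235.4  208.4] rpy [-90.    -0.   -11.74] F [ 1.8  0.7 -1.2] M [-0.04  0.04 -0.03] gap 14.4 j [-0.53  0.25  1.59  0.    1.3  -0.33]
shift [ 1.  -1.6  2.6] turn [-0.   21.26  0.  ]
```

```bash
python3 -m handwheel '[[[1,-1.6,2.6,0,21.2,0,-1],[1,-1.6,2.6,0,21.2,0,-1],[1,-1.6,2.6,0,21.2,0,-1],[1,-1.6,2.6,0,21.2,0,-1],[1,-1.6,2.6,0,21.2,0,-1]]]'|tail -2; python3 - <<'E'
from h import *
st()
n="wrist"; p,d=imaging.camera(n); cv2.imwrite("pics/w3.png",p[:,:,::-1]); np.savez("w3.npz",p=p,d=d)
m=np.ones(p.shape[:2],bool)
X,u,v=pts(n,p,d,m); k=(np.hypot(X[:,0]-526,X[:,1]+153)<50)&(X[:,2]>85)&(X[:,2]<145)&(v<170)
X=X[k]; print(len(X),u[k].min(),u[k].max(),v[k].min(),v[k].max())
for lo,hi in [(123,140),(115,123),(108,115),(85,100)]:
    Y=X[(X[:,2]>lo)&(X[:,2]<hi)]
    print(lo,len(Y),fitc(Y[:,:2]),Y.min(0).round(1),Y.max(0).round(1),np.median(Y[:,2]).round(1))
E
```

```text
wrist_force: [-0.3, 0.5, -0.2]
finger_gap: 14.3
t 5.25 pos [ 473.6 -232.8  208.8] rpy [-90.01   0.12 -32.72] F [-0.3  0.5 -0.2] M [-0.04  0.12  0.05] gap 14.3 j [-0.53  0.26  1.59  0.    1.3   0.04]
3486 279 361 46 133
123 1005 (array([ 527.1, -153.5]), 24.0) [ 503.3 -177.   123.1] [ 551.  -129.9  130.4] 127.9
115 937 (array([ 527.2, -153.7]), 31.3) [ 496.6 -184.   115. ] [ 557.8 -123.2  123. ] 118.7
108 992 (array([ 526.9, -153.3]), 32.3) [ 495.  -185.4  108. ] [ 559.1 -121.4  115. ] 112.0
85 296 (array([ 527.1, -153.5]), 37.7) [ 489.7 -190.    85. ] [ 563.6 -115.9   88.1] 85.6
```

View pics/w3.png

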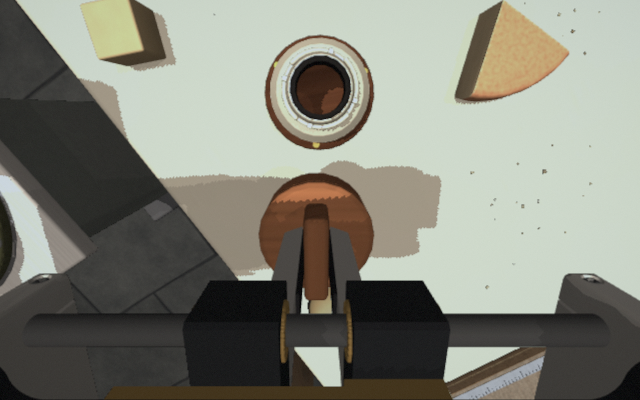

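The jar mouth is at pixel (320,88). Seal radius 24 at z 128 and thread radius 32, both matching the text, centre (527.1,-153.5). Next I measure the held lid in the same frame so the hand-eye error cancels.

```bash
python3 - <<'E'
from h import *
f=np.load("w3.npz"); p,d=f["p"],f["d"]; s=read_state()
X,u,v=pts("wrist",p,d,lidmask(p)); X=X[np.linalg.norm(X-s["eef_pos"],axis=1)<70]-s["eef_pos"]
Y=X[abs(X[:,2]+12.4)<3]; print(len(Y))
T=R.from_euler('xyz',s["eef_rot"]); Q=T.inv().apply(Y)
c,r=fitc(Q[:,[0,2]]); print("tool x,z of lid centre",c,r, Q.min(0),Q.max(0), "median y",np.median(Q[:,1]))
off=T.apply([c[0],0,c[1]]); print("world off",off.round(1))
A=np.c_[Y[:,:2],np.ones(len(Y))]; print(np.linalg.lstsq(A,Y[:,2],rcond=None)[0].round(3))
B=X[X[:,2]>14]; qb=T.inv().apply(B); print("bar",cv2.minAreaRect(qb[:,[0,2]].astype(np.float32)))
print("with offset"); go(527.1-off[0],-153.5-off[1],185,-32.7); print("without");go(527.1,-153.5,185,-32.7)
E
```

```text
4749
tool x,z of lid centre [-0.4  0.2] 37.0 [-37.08694075   9.5389197  -35.47290635] [36.39181005 15.38762781 36.92489925] median y 12.652385692587167
world off [-0.2  0.4  0. ]
[-6.0000e-03 -3.0000e-03 -1.2635e+01]
bar ((-6.701054573059082, -0.07677841186523438), (25.884082794189453, 48.93783187866211), 0.6539978981018066)
with offset
shift [ 2.6 24.1 95.4] turn [ 0.    0.03 -0.09]
without
shift [ 2.2 24.1 95.6] turn [ 0.    0.03 -0.09]
```

```bash
python3 -m handwheel '[[[1,0,40,0,0,0,-1],[2,5,80,0,0,0,-1],[2.5,15,95.4,0,0,0,-1],[2.5,20,95.4,0,0,0,-1],[2.5,24,95.4,0,0,0,-1]]]'|tail -2;python3 -m handwheel '[[[0,2,0,0,0,0,-1],[0,2,0,0,0,0,-1]]]'|tail -2; python3 -c "
from h import *
st();go(527.3,-153.9,162,-32.7)"
```

```text
wrist_force: [-0.3, -0.3, -0.5]
finger_gap: 14.1
wrist_force: [-0.6, -0.3, -1.0]
finger_gap: 13.7
t 5.88 pos [ 526.5 -153.7  181.4] rpy [-90.05   0.23 -32.36] F [-0.6 -0.3 -1. ] M [-0.04  0.08 -0.02] gap 13.7 j [-0.35  0.33  1.56 -0.    1.26  0.21]
shift [ 0.9 19.4  0.3] turn [ 0.05  0.34 -0.23]
```

```bash
python3 -m handwheel '[[[0.9,6,0.3,0,0,-0.2,-1],[0.9,12,0.3,0,0,-0.2,-1],[0.9,18,0.3,0,0,-0.2,-1],[0.9,20,0.3,0,0,-0.2,-1],[0.9,20,0.3,0,0,-0.2,-1]]]'|tail -2;python3 -c "
from h import *
st();go(527.3,-153.9,157,-32.7)"
```

```text
wrist_force: [0.3, 0.5, -1.3]
finger_gap: 13.5
t 6.3 pos [ 527.  -154.   160.7] rpy [-90.07   0.1  -32.37] F [ 0.3  0.5 -1.3] M [-0.04  0.12  0.  ] gap 13.5 j [-0.35  0.35  1.59 -0.    1.21  0.21]
shift [0.2 3.7 0.2] turn [ 0.07  0.33 -0.1 ]
```

Lid edge is at about 116 and free. I'll lower it in 1–2 mm steps and watch the force.

```bash
python3 -m handwheel '[[[0.2,1.5,0,0,0,0,-1],[0.2,2.5,0,0,0,0,-1],[0.2,3.5,0,0,0,0,-1]]]'|tail -2;python3 -c "
from h import *
st()"; python3 -m handwheel '[[[0.2,1,0,0,0,0,-1],[0.2,2,0,0,0,0,-1],[0.2,2,0,0,0,0,-1]]]'|tail -2;python3 -c "
from h import *
st()"
```

```text
wrist_force: [0.8, -0.1, -1.6]
finger_gap: 13.8
t 6.55 pos [ 527.2 -154.1  157.2] rpy [-9.006e+01  9.000e-02 -3.236e+01] F [ 0.8 -0.1 -1.6] M [-0.08  0.11  0.03] gap 13.8 j [-0.35  0.35  1.59 -0.    1.2   0.21]
wrist_force: [-2.2, 0.7, 5.2]
finger_gap: 13.7
t 6.8 pos [ 527.6 -154.2  155.8] rpy [-9.005e+01  5.000e-02 -3.237e+01] F [-2.2  0.7  5.2] M [0.15 0.65 0.04] gap 13.7 j [-0.35  0.35  1.59 -0.    1.2   0.21]
```

Contact at lid edge ≈111.4, on top of the thread with about 6 N. Now I turn backward in small steps with a light push.

```bash
for i in 1; do python3 -m handwheel '[[[0,0.4,0,0,-2,0,-1],[0,0.4,0,0,-4,0,-1],[0,0.4,0,0,-4,0,-1]]]'|tail -2;python3 -c "
from h import *
st()"; python3 -m handwheel '[[[0,0.4,0,0,-2,0,-1],[0,0.4,0,0,-4,0,-1],[0,0.4,0,0,-4,0,-1]]]'|tail -2;python3 -c "
from h import *
st()"; done
```

```text
wrist_force: [0.0, 0.2, 3.2]
finger_gap: 13.9
t 7.05 pos [ 527.8 -154.3  155.9] rpy [-9.004e+01 -1.000e-02 -2.827e+01] F [0.  0.2 3.2] M [-0.04  0.12  0.07] gap 13.9 j [-0.35  0.35  1.59 -0.    1.2   0.14]
wrist_force: [-0.2, 1.4, 0.4]
finger_gap: 14.1
t 7.3 pos [ 527.9 -154.3  155.6] rpy [-9.003e+01 -3.000e-02 -2.423e+01] F [-0.2  1.4  0.4] M [ 0.11 -0.04 -0.02] gap 14.1 j [-0.35  0.35  1.59 -0.    1.2   0.07]
```

```bash
python3 -m handwheel '[[[-0.7,1,0.1,0,0,0,-1],[-0.7,1.5,0.1,0,0,0,-1],[-0.7,1.5,0.1,0,0,0,-1]]]'|tail -2;python3 -c "
from h import *
st(); go(527.3,-153.9,155,-24)"
```

```text
wrist_force: [0.9, -0.3, 3.9]
finger_gap: 14.0
t 7.55 pos [ 527.6 -153.9  154.5] rpy [-9.003e+01 -7.000e-02 -2.430e+01] F [ 0.9 -0.3  3.9] M [ 0.07 -0.11  0.18] gap 14.0 j [-0.35  0.35  1.59 -0.    1.19  0.07]
shift [-0.2 -0.5 -0.1] turn [ 0.03 -0.3   0.07]
```

```bash
for i in 1; do python3 -m handwheel '[[[-0.2,0.3,0,0,-2,0,-1],[-0.2,0.3,0,0,-4,0,-1],[-0.2,0.3,0,0,-4,0,-1]]]'|tail -2;python3 -c "
from h import *
st()"; python3 -m handwheel '[[[-0.2,0.5,0,0,-2,0,-1],[-0.2,0.5,0,0,-4,0,-1],[-0.2,0.5,0,0,-4,0,-1]]]'|tail -2;python3 -c "
from h import *
st()"; done
```

```text
wrist_force: [-0.3, 0.5, -0.8]
finger_gap: 13.4
t 7.8 pos [ 527.1 -153.7  153.7] rpy [-9.004e+01 -1.000e-02 -2.026e+01] F [-0.3  0.5 -0.8] M [-0.03  0.06 -0.03] gap 13.4 j [-0.35  0.35  1.59 -0.    1.19  0.  ]
wrist_force: [0.8, -0.0, -1.9]
finger_gap: 13.7
t 8.05 pos [ 526.6 -153.6  152.8] rpy [-9.003e+01  4.000e-02 -1.627e+01] F [ 0.8 -0.  -1.9] M [-0.    0.11  0.02] gap 13.7 j [-0.35  0.35  1.6  -0.    1.19 -0.07]
```

```bash
for i in 1; do python3 -m handwheel '[[[0.5,1,0,0,0,0,-1],[0.5,1.5,0,0,0,0,-1],[0.5,1.5,0,0,0,0,-1]]]'|tail -2;python3 -c "
from h import *
st()"; python3 -m handwheel '[[[0,1,0,0,0,0,-1],[0,1.5,0,0,0,0,-1],[0,1.5,0,0,0,0,-1]]]'|tail -2;python3 -c "
from h import *
st()"; done
```

```text
wrist_force: [0.6, -0.1, -1.3]
finger_gap: 14.2
t 8.3 pos [ 527.  -153.7  151. ] rpy [-9.004e+01  7.000e-02 -1.634e+01] F [ 0.6 -0.1 -1.3] M [-0.08  0.06  0.04] gap 14.2 j [-0.35  0.36  1.6  -0.    1.19 -0.06]
wrist_force: [-1.0, 1.2, -1.8]
finger_gap: 14.0
t 8.55 pos [ 526.9 -153.7  149.3] rpy [-9.003e+01  9.000e-02 -1.636e+01] F [-1.   1.2 -1.8] M [-0.02  0.08 -0.03] gap 14.0 j [-0.35  0.36  1.6  -0.    1.19 -0.06]
```

```bash
for i in 1; do python3 -m handwheel '[[[0.2,1,0,0,0,0,-1],[0.2,1,0,0,0,0,-1],[0.2,1,0,0,0,0,-1]]]'|tail -2;python3 -c "
from h import *
st()"; python3 -m handwheel '[[[0,1,0,0,0,0,-1],[0,1,0,0,0,0,-1],[0,1,0,0,0,0,-1]]]'|tail -2;python3 -c "
from h import *
st()"; done
```

```text
wrist_force: [0.4, -0.5, -0.4]
finger_gap: 13.8
t 8.8 pos [ 527.  -153.7  148.3] rpy [-90.03   0.1  -16.37] F [ 0.4 -0.5 -0.4] M [-0.03  0.05 -0.03] gap 13.8 j [-0.35  0.36  1.6  -0.    1.18 -0.06]
wrist_force: [0.4, -0.6, -0.6]
finger_gap: 13.7
t 9.05 pos [ 527.2 -153.8  147.4] rpy [-9.004e+01  8.000e-02 -1.637e+01] F [ 0.4 -0.6 -0.6] M [-0.14  0.01 -0.01] gap 13.7 j [-0.35  0.36  1.6  -0.    1.18 -0.06]
```

```bash
for i in 1; do python3 -m handwheel '[[[0,0.6,0,0,0,0,-1],[0,0.6,0,0,0,0,-1],[0,0.6,0,0,0,0,-1]]]'|tail -2;python3 -c "
from h import *
st()"; done
```

```text
wrist_force: [-3.3, 1.5, 5.2]
finger_gap: 13.4
t 9.3 pos [ 527.2 -153.8  147.2] rpy [-9.004e+01  5.000e-02 -1.637e+01] F [-3.3  1.5  5.2] M [0.03 0.5  0.02] gap 13.4 j [-0.35  0.36  1.6  -0.    1.18 -0.06]
```

Dropped through and seated: edge ≈102.8, against about 103 expected, level, with a force rise. Now I screw forward, following the 0.105 mm/deg descent.

```bash
for i in 1; do python3 -m handwheel '[[[0,0.2,0,0,3,0,-1],[0,0.6,0,0,6,0,-1],[0,1,0,0,10,0,-1],[0,1,0,0,10,0,-1]]]'|tail -2;python3 -c "
from h import *
st()"; python3 -m handwheel '[[[0,0.2,0,0,3,0,-1],[0,0.6,0,0,6,0,-1],[0,1,0,0,10,0,-1],[0,1,0,0,10,0,-1]]]'|tail -2;python3 -c "
from h import *
st()"; done
```

```text
wrist_force: [-0.5, 0.0, 7.2]
finger_gap: 14.1
t 9.63 pos [ 527.7 -154.   147.1] rpy [-9.003e+01 -7.000e-02 -2.662e+01] F [-0.5  0.   7.2] M [ 0.03  0.19 -0.06] gap 14.1 j [-0.35  0.36  1.6  -0.    1.18  0.11]
wrist_force: [-0.5, 0.5, 6.1]
finger_gap: 13.9
t 9.97 pos [ 528.  -154.2  146.7] rpy [-90.01  -0.14 -36.88] F [-0.5  0.5  6.1] M [-0.    0.22 -0.04] gap 13.9 j [-0.35  0.36  1.6  -0.    1.18  0.29]
```

```bash
python3 -m handwheel '[[[-0.7,0.3,0.2,0,3,0,-1],[-0.7,0.7,0.2,0,6,0,-1],[-0.7,1.1,0.2,0,10,0,-1],[-0.7,1.1,0.2,0,10,0,-1]]]'|tail -2;python3 -c "
from h import *
st()"; python3 -m handwheel '[[[-0.3,0.2,0,0,3,0,-1],[-0.3,0.6,0,0,6,0,-1],[-0.3,1.2,0,0,10,0,-1],[-0.3,1.2,0,0,10,0,-1]]]'|tail -2;python3 -c "
from h import *
st()"
```

```text
wrist_force: [-0.8, 0.7, 4.2]
finger_gap: 13.9
t 10.3 pos [ 527.8 -153.8  145.9] rpy [-89.97  -0.19 -47.07] F [-0.8  0.7  4.2] M [-0.05  0.17 -0.03] gap 13.9 j [-0.35  0.36  1.6  -0.    1.17  0.47]
wrist_force: [-0.5, -0.5, 4.4]
finger_gap: 13.8
t 10.63 pos [ 527.7 -153.7  144.9] rpy [-89.92  -0.21 -57.14] F [-0.5 -0.5  4.4] M [-0.11  0.2  -0.06] gap 13.8 j [-0.35  0.36  1.6  -0.    1.17  0.65]
```

```bash
python3 -m handwheel '[[[-0.3,0.3,0,0,3,0,-1],[-0.3,0.7,0,0,6,0,-1],[-0.3,1.2,0,0,10,0,-1],[-0.3,1.2,0,0,10,0,-1]]]'|tail -2;python3 -c "
from h import *
st()"; python3 -m handwheel '[[[-0.3,0.2,0,0,3,0,-1],[-0.3,0.6,0,0,6,0,-1],[-0.3,1.2,0,0,8,0,-1],[-0.3,1.2,0,0,8,0,-1]]]'|tail -2;python3 -c "
from h import *
st()"
```

```text
wrist_force: [-0.3, -0.9, 4.1]
finger_gap: 13.8
t 10.97 pos [ 527.7 -153.5  143.9] rpy [-89.87  -0.21 -67.12] F [-0.3 -0.9  4.1] M [-0.18  0.22 -0.02] gap 13.8 j [-0.35  0.36  1.61 -0.    1.17  0.82]
wrist_force: [-0.2, -0.6, 4.7]
finger_gap: 13.9
t 11.3 pos [ 527.8 -153.4  143. ] rpy [-89.81  -0.22 -74.95] F [-0.2 -0.6  4.7] M [-0.17  0.35 -0.  ] gap 13.9 j [-0.35  0.36  1.61 -0.    1.17  0.96]
```

```bash
python3 -m handwheel '[[[-0.3,0.4,0,0,2,0,-1],[-0.3,0.8,0,0,5,0,-1],[-0.3,0.8,0,0,5,0,-1]]]'|tail -2;python3 -c "
from h import *
st()"; python3 -m handwheel '[[[-0.3,0.2,0,0,2,0,-1],[-0.3,0.6,0,0,5,0,-1],[-0.3,0.6,0,0,5,0,-1]]]'|tail -2;python3 -c "
from h import *
st()"
```

```text
wrist_force: [-0.4, -0.4, 5.0]
finger_gap: 13.6
t 11.55 pos [ 527.9 -153.3  142.6] rpy [-89.76  -0.23 -79.82] F [-0.4 -0.4  5. ] M [-0.24  0.35 -0.01] gap 13.6 j [-0.35  0.36  1.61 -0.    1.16  1.05]
wrist_force: [-0.1, -1.3, 5.4]
finger_gap: 14.0
t 11.8 pos [ 528.  -153.2  142.3] rpy [-89.71  -0.25 -84.7 ] F [-0.1 -1.3  5.4] M [-0.36  0.34  0.08] gap 14.0 j [-0.35  0.36  1.61 -0.    1.16  1.13]
```

```bash
python3 -m handwheel '[[[-0.3,0.2,0,-0.3,2,0,-1],[-0.3,0.5,0,-0.3,4,0,-1],[-0.3,0.5,0,-0.3,4,0,-1]]]'|tail -2;python3 -c "
from h import *
st()"; python3 -m handwheel '[[[-0.3,0.2,0,0,2,0,-1],[-0.3,0.4,0,0,4,0,-1],[-0.3,0.4,0,0,4,0,-1]]]'|tail -2;python3 -c "
from h import *
st()"
```

```text
wrist_force: [0.8, -4.7, 5.3]
finger_gap: 13.9
t 12.05 pos [ 528.3 -153.6  142.3] rpy [-89.93  -0.34 -88.49] F [ 0.8 -4.7  5.3] M [-0.94  0.17  0.56] gap 13.9 j [-0.35  0.37  1.6  -0.01  1.17  1.2 ]
wrist_force: [0.4, -2.0, 5.1]
finger_gap: 14.8
t 12.3 pos [ 528.7 -153.6  142.4] rpy [-89.84  -0.39 -92.27] F [ 0.4 -2.   5.1] M [-0.55 -0.06  0.7 ] gap 14.8 j [-0.35  0.37  1.6  -0.01  1.17  1.27]
```

The moment rose to 0.6–0.7 N m and the fingers began to twist on the bar at about 72° (1.26 rad), edge ≈98. That is the stop. I'll relax the twist and release.

```bash
python3 -m handwheel '[[[0,-0.2,0,0,-2,0,-1],[0,-0.2,0,0,-2,0,-0.7],[0,-0.2,0,0,-2,0,-0.4],[0,-0.2,0,0,-2,0,-0.2],[0,-0.2,0,0,-2,0,0]]]';python3 -m handwheel '[[[0,0,0,0,0,0,0],[0,0,0,0,0,0,0],[0,0,0,0,0,0,0]]]';python3 -c "
from h import *
st()"
```

```text
clock: 12.72
eef_pos: [528.5, -153.4, 142.2]
eef_rot: [-1.569, -0.006, -1.575]
wrist_force: [0.2, -0.6, -0.4]
finger_gap: 30.9
clock: 12.97
eef_pos: [528.4, -153.4, 142.1]
eef_rot: [-1.569, -0.006, -1.575]
wrist_force: [0.2, -0.6, -0.3]
finger_gap: 46.5
t 12.97 pos [ 528.4 -153.4  142.1] rpy [-89.91  -0.35 -90.25] F [ 0.2 -0.6 -0.3] M [0.02 0.14 0.01] gap 46.5 j [-0.35  0.37  1.61 -0.01  1.17  1.23]
```

Released, with no force left. I'll raise the tool straight up and look.

```bash
python3 -m handwheel '[[[0,-15,0,0,0,0,0],[0,-40,0,0,0,0,0],[0,-80,0,0,0,0,0],[0,-110,0,0,0,0,0],[0,-120,0,0,0,0,0]]]'|tail -2;python3 -m handwheel '[[[0,-5,0,0,0,0,0],[0,-5,0,0,0,0,0]]]'|tail -2; python3 - <<'E'
from h import *
st()
for n,b in [("wrist",(150,450,100,300)),("top",(370,440,160,240)),("side",(310,385,215,325))]:
    p,d=imaging.camera(n); cv2.imwrite(f"pics/{n}5.png",p[:,:,::-1]); np.savez(n+"5.npz",p=p,d=d)
    X,u,v=pts(n,p,d,lidmask(p)&box(p.shape,*b)); k=np.hypot(X[:,0]-527,X[:,1]+153.5)<55; X=X[k]
    Y=X[abs(X[:,2]-130)<5]; 
    if len(Y)<10: print(n,len(X),len(Y)); continue
    A=np.c_[Y[:,0]-527,Y[:,1]+153.5,np.ones(len(Y))]
    print(n,len(Y),fitc(Y[:,:2]),"plane",np.linalg.lstsq(A,Y[:,2],rcond=None)[0].round(3),"med",np.median(Y[:,2]).round(1))
    B=X[X[:,2]>150]; 
    if len(B)>10: print(" bar",np.percentile(B[:,2],[50,90]).round(1),cv2.minAreaRect(B[:,:2].astype(np.float32)))
E
```

```text
wrist_force: [0.3, 0.4, -0.4]
finger_gap: 47.0
wrist_force: [0.4, 0.2, 0.8]
finger_gap: 46.9
t 13.55 pos [ 529.5 -153.   273.1] rpy [-89.45  -0.51 -90.25] F [0.4 0.2 0.8] M [-0.02  0.15 -0.03] gap 46.9 j [-0.35  0.26  1.44 -0.01  1.44  1.23]
wrist 2937 (array([ 526.8, -153.1]), 37.2) plane [-5.00000e-03  4.00000e-03  1.29383e+02] med 129.4
 bar [160.2 161.2] ((526.4800415039062, -153.13824462890625), (48.95865249633789, 13.956257820129395), 4.342881202697754)
top 49 (array([ 509.1, -154.2]), 31.8) plane [7.00000e-03 1.80000e-02 1.30149e+02] med 130.5
side 561 (array([ 526.3, -156.9]), 37.2) plane [1.6000e-02 4.7000e-02 1.3088e+02] med 130.3
 bar [159.1 161.8] ((525.5430297851562, -155.5526580810547), (48.385135650634766, 14.944005012512207), 1.824936032295227)
```

```bash
python3 -c "
import cv2
a=[cv2.imread(f'pics/{n}5.png') for n in ['wrist','side']]
cv2.imwrite('pics/c5.png',cv2.resize(cv2.vconcat(a),(480,600)))"
```

```text
(no output)
```

View pics/c5.png

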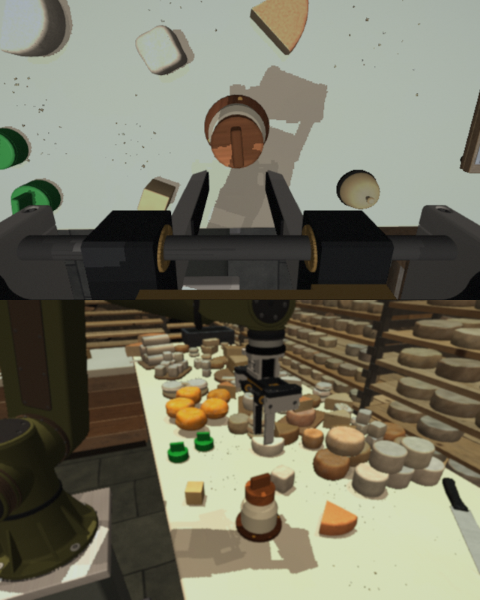

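The combined picture shows the lid level on the jar, with its bar at about (237,145) in the wrist half, the fingers clear above it and the cheeses in place. The lid top is at 129.4–130.5, so the edge is at about 97.4–98.5, which is home. I'm handing it in.

```bash
python3 -c "
from h import *
a=np.load('top0.npz')['p'].astype(int);b=np.load('top5.npz')['p'].astype(int)
for n,x,y in [('brick',349,146),('cube',336,254),('pink',427,126),('bloomy',264,127)]:
    A=a[y-20:y+20,x-20:x+20];B=b[y-20:y+20,x-20:x+20];print(n,abs(A-B).mean().round(1))
print(read_state()['qd'].round(3)); order.sign_off()"
```

```text
brick 11.1
cube 11.4
pink 15.1
bloomy 11.2
[-0.     0.004  0.001 -0.     0.003 -0.001]
the job is handed in; nothing more can be done
```

The jar is closed: the lid is screwed home against its stop, let go, and the job is handed in at about 14 s.

- **Fit:** I pinched the lid by its bar and set it level on the thread. About 16° of backward turn let it drop, down to an edge height of about 103 mm. I then screwed it forward about 70° (1.22 rad). At the stop the moment rose to 0.6–0.7 N m and the fingers twisted a few degrees on the bar. The push never went above about 7–9 N.
- **Last checks:** By the wrist camera the lower edge is at about 97.4 mm, and the side camera gives about 98.4 mm. The wrist camera shows the lid level to about 0.4° and within 0.5 mm of the jar's axis. The gripper is well clear above the lid and touches nothing.
- **Disagreements:** The side view shows about 3° of tilt and a 3 mm offset, but it sees the jar offset by about as much. The top camera was mostly blocked by the arm, so its centre reading is no use.
- **Cheeses:** They look unmoved in the pictures and nothing came near them. My before-and-after picture comparison of the cheeses was inconclusive: it compared brightness only, and differed by 11–15 levels, perhaps from the arm and its shadow. I did not measure their positions again.

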